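# Load the label roll on the dispenser's drive spindle and prime it with the feed lever

### The job

Put the roll of labels, notched end down, on the upright spindle of the label dispenser and turn it until its notches drop over the two drive dogs at the foot, so that it sits fully home; nobody knows how the dogs stand, so feel for them and do not force it. Then pull the red feed lever through its full stroke, towards the front of the dispenser, and ease it slowly back to rest without letting it snap. Leave the amber bottle and the yellow tube block where they stand.

Things in the scene. Friction and masses are not known exactly. Their poses are not given: they have to be found in the camera images.
- label_roll: loose roll of white labels, standing upright, 0.1 to 0.19 kg: paper 58 mm in diameter, 8 to 58 mm above the origin, on a blue core, bore 25.4 mm, outside 34 mm, that stands 8 mm proud below the paper. Grip the paper across its diameter from above. Origin: centre of the core's lower end; z up along the bore
- roll_notch (a point): middle of one of the four notches in the core's lower end, 15 mm from the bore's axis, 4 mm above the roll's origin; the others are at 90, 180 and 270 degrees. Each is 10 mm wide and 8 mm deep
- dispenser: the label dispenser, a grey baseplate 150 (x) by 250 (y) mm, top 16 mm above the worktop, fixed to the worktop. Origin: centre of its underside; its own -x side is the front (steel roller and peel edge, highest point 32 mm), the spindle stands on its -y half, the lever pivots on its +y half.
- spindle_seat (a point): on the spindle's axis at the top face of the black hub disc, 24 mm above the worktop: here lies the origin of a roll that is fully home. On the disc, against the spindle, stand two steel drive dogs, half a turn apart, 5 mm wide, 6 mm high, 10 to 17 mm from the axis, at an unknown angle. A roll whose notches miss them rests 6 mm too high; they fit within about 0.15 rad either way
- spindle_top (a point): centre of the aluminium spindle's top, 71 mm above spindle_seat. The spindle is 22.4 mm in diameter; its uppermost 10 mm taper to 12 mm. Spindle, hub disc and dogs are one stiff hub that stays put under a light touch (it turns at 0.3 N m); these two points do not turn with it
- lever_grip (a point): middle height of the feed lever's grip, on its axis: an upright red post 15 mm in diameter, from 36 to 78 mm above the worktop (this point is at 62 mm), at the end of a flat steel arm whose upper side is at 36 mm. Moves with the lever.
- lever_pivot (a point): the feed lever's vertical pivot axis, at the same height as lever_grip; the grip circles it at 90 mm
- feed_lever (a joint): angle of the feed lever: 0 at rest against its stop, 0.85 rad at the end of its stroke; it grows anticlockwise seen from above, as the grip comes towards the dispenser's front. A spring drives it back to 0 (2 N at the grip at rest, 6 N at full stroke).
- amber_bottle: bystander: brown glass bottle with a white cap, 51 mm in diameter, 96 mm tall, loose. Origin: centre of its underside
- tube_block: bystander: yellow block with small capped tubes, 62x118x36 mm, loose. Origin: centre of its underside
Not all that is in view belongs to the job. What is shaped like the label_roll but green, purple or turquoise is not meant.

How it is judged:
On the way, in this order (a step that is already met when the one before it is completed fails the run):
1. the roll sits fully home on the spindle, notches over the dogs (z of label_roll in the frame of spindle_seat below 0.003 m and horizontal distance between label_roll and spindle_seat below 0.005 m and angle between label_roll's own z axis and vertical below 0.06 rad), for 0.2 s.
2. the feed lever is pulled through its full stroke (value of joint feed_lever above 0.76 rad), for 0.05 s.
3. the feed lever is back at rest (value of joint feed_lever below 0.06 rad), for 0.2 s.
At the end, for the whole second after the job is handed in: The roll is at rest on the spindle, its origin within 3 mm above and 5 mm beside spindle_seat, upright within 0.06 rad, released; the feed lever, after a pull beyond 0.76 rad with the roll home, is back within 0.06 rad of rest (all of step 1 and value of joint feed_lever below 0.06 rad and linear speed of label_roll below 0.02 m/s); the robot touches nothing.
It fails at once if the lever snaps back (faster than 2 rad/s while more than 0.15 rad from rest) (value of joint feed_lever above 0.15 rad and velocity of joint feed_lever below -2 rad/s).
It fails at once if the roll is forced against the dispenser with more than 60 N (contact force between label_roll and dispenser above 60 N).
It fails at once if a bystander is shifted by more than 20 mm or tipped (distance of any of amber_bottle, tube_block from where it was at the start of the episode above 0.02 m or angle between any of amber_bottle, tube_block's own z axis and vertical above 0.4 rad).
It also fails if it takes over 69 s, if anything falls off the work surface, if the arm or the gripper's body presses on something with over 40 N, if the wrist force passes 120 N, or if a joint passes its speed limit or range.

### The arm

A 6-joint arm with a two-finger parallel gripper is mounted at the origin on the work surface; the furniture and walls round the work are solid. World frame = base frame: x ahead of the robot, y to its left, z up, the work surface at z = 0. Lengths are in m, angles in rad, forces in N, time in s.
With the tool pointing down it reaches from about 0.35 to 0.975 m from the base axis. Payload 4.9 kg.
Tool frame: the origin (TCP) lies at the very end of the fingers, on their centre line; the grasp point (between the pads) lies 19 mm behind it (ctrl.tcp_to_grasp is the z of the grasp point in the tool frame, in m); z points along the fingers, y is the line along which they close (so a half turn about z gives the same grasp; the last joint's range is limited). The gripper opens to 85 mm and grips with 20 to 120 N. Pads are 22 mm wide; open, the fingers measure 114 mm over their backs; the gripper's body (76 mm by 85 mm) begins 54 mm behind the grasp point. The pads swing forward as they close: fully open they stand 13 mm farther back than shut.
Start: joints at [-1.314, 0.053, 1.613, -0, 1.476, -0.119], TCP at [0.229, -0.581, 0.197] pointing down, gripper open.
Joint ranges: [-3.01, 3.01], [-1.01, 2.22], [0.06, 2.58], [-1.02, 4.17], [0.09, 2.62], [-3.14, 3.14]. Speed limits (rad/s): [2.57, 2.57, 3.14, 3.14, 3.14, 3.14].

### API

Orientations are given as a rotation vector (axis times angle).
In Python, from station import ctrl, eyes, job, nets gives the robot as it stands. The module is installed in compiled form; this text tells all that it offers.
- The arm moves only by the tool jog_arm, never from a script. Its argument "commands" is one flat list of numbers, 7 for each row, row after row: the shift along the tool's x, y, z each as a share of 0.06 m, from -1 to 1, then the turn, a rotation vector about the tool's x, y, z each as a share of 0.1 rad, from -1 to 1, then the finger opening in mm, from 0 to 85.4. In form: [x, y, z, ax, ay, az, grip, x, y, z, ax, ay, az, grip, ...]. A call has 1 to 20 rows; each row shifts and turns the commanded pose from where the row before left it, along the tool's axes as they then stand; what a row does not reach is not made up. A row lasts 1/8 s, in which the tool goes at most 62.5 mm and 10.7 degrees, less where a joint would pass 70% of its speed; a pose out of reach is approached as far as the arm can. A call with a number of a shift or a turn outside -1 to 1 is refused whole. A call with a gripper value outside its range is refused whole. The fingers move at their own pace and stop on an object; "newtons" is the grip in N (left out, the last holds). Time passes only in rows, so rows that do not move let the fingers close. It gives the time, the measured TCP pose, the force, the opening and the grip force at its end, in the units of the state.
- ctrl.get_obs(): the state, without advancing time (a new reading comes with each control period).
- eyes.get_image(name): name is "scene" or "side" or "wrist"; returns a dict with "image" (420x560x3 uint8, red, green, blue), "z_map" (420x560 float32, m along the optical axis (not along the pixel's ray), 0 where there is no reading), "K" (3x3 intrinsics, pixels), "cam_to_world" (4x4, takes a point from camera to world coordinates). Camera axes: x right, y up, looking along -z (the intrinsics and any distortion apply to the point x, -y, -z); pixel columns grow to the right and rows downward; lengths in m; the calibration is good to about 2 mm. A picture is of the moment at which its call begins.
- job.finish_job(): hands the job in; it is judged then, once.
Trained networks look in the newest picture that a camera, given by its name, has taken for a name from the list of things; names that differ only in an ending like _2 or _b are one class to them, and where a whole thing is asked for, a point or a joint stands for the part that bears it (a point fixed in the world has none). Each returns a list of dicts, best first, with "p" (0 to 1); they miss things now and then, are a little off and sometimes report something else, mostly with a low value. They report only what shows in the picture. A call takes as long as a camera call. They do not tell look-alikes from the thing itself.
- nets.silhouettes(camera, name): "mask" (420x560 bool, what is visible of it) and "bbox" ([left, top, right, bottom] in pixels, round what is visible of it).
The state is a dict: "t": time; "q": joint angles; "dq": joint speeds; "effort": joint torques, N m; "tool_pos": TCP position; "tool_rot": TCP orientation; "contact_force": force on the tool from outside, world axes, zero at the start; "wrist_torque": the same for the moment, N m; "opening": finger opening in m; "grip_force": force on a finger pad.
Only numpy, scipy, OpenCV 4.12 (cv2) and the standard library are available. Lean on these libraries where they do the work, as an engineer would, in place of code of your own. Each camera call takes 0.05 s, during which the arm holds its last target. There are 200 camera calls.

## Working session

There is one attempt and no reset: what is moved stays moved. The work goes in short steps, Python scripts to look and compute and a tool call to move; the robot and the scene stay as the last step left them, time stands still between calls to the robot, and variables do not carry over. Pictures are saved under pics/ and viewed, at most 10 in all, crops included, and the job is handed in when it is done.

Besides the shell and the picture viewer there is one more tool, called as name(argument=value, ...) on one line, values as JSON. jog_arm: Moves the arm, as the interface text tells. Shift numbers are shares of 0.06 m and turn numbers shares of 0.1 rad, none past 1 either way. Its arguments: {"type":"object","properties":{"commands":{"type":"array","items":{"type":"number"}},"newtons":{"type":"number"}},"required":["commands"]}

```bash
mkdir -p pics
cat > h.py <<'E'
import numpy as np, cv2
from station import ctrl, eyes, job, nets
def cloud(d):
    z=d["z_map"]; K=d["K"]; v,u=np.mgrid[:z.shape[0],:z.shape[1]]
    p=np.stack([(u-K[0,2])/K[0,0]*z,-(v-K[1,2])/K[1,1]*z,-z,np.ones_like(z)],-1)
    w=(p@d["cam_to_world"].T)[...,:3]; w[z==0]=np.nan; return w
def save(d,n): cv2.imwrite("pics/"+n,d["image"][...,::-1])
E
python3 - <<'E'
from h import *
ims=[]
for c in ["scene","side"]:
    d=eyes.get_image(c); ims.append(d["image"]); w=cloud(d); np.savez(c+".npz",w=w,**d)
    for n in ["label_roll","dispenser","feed_lever","amber_bottle","tube_block","spindle_top","lever_grip"]:
        for r in nets.silhouettes(c,n)[:5]:
            if r["p"]<.2: continue
            q=w[r["mask"]]; q=q[~np.isnan(q[:,0])]
            if len(q): print(c,n,round(r["p"],2),r["bbox"],np.percentile(q,[3,50,97],axis=0).round(3).tolist(), d["image"][r["mask"]].mean(0).round())
    save(d,c+".png")
print(ctrl.get_obs(), ctrl.tcp_to_grasp)
E
```

```text
scene label_roll 0.84 [231.9, 190.6, 259.0, 219.6] [[0.43, 0.162, 0.012], [0.456, 0.176, 0.051], [0.482, 0.214, 0.06]] [102.  67. 121.]
scene label_roll 0.73 [234.9, 298.0, 262.5, 332.8] [[0.382, -0.152, 0.011], [0.407, -0.135, 0.055], [0.433, -0.099, 0.06]] [ 63. 141. 137.]
scene label_roll 0.64 [229.6, 160.5, 250.5, 190.5] [[0.435, 0.267, 0.011], [0.461, 0.28, 0.049], [0.487, 0.319, 0.059]] [159. 156. 158.]
scene label_roll 0.62 [224.2, 218.3, 250.4, 247.7] [[0.396, 0.077, 0.013], [0.42, 0.09, 0.052], [0.446, 0.128, 0.06]] [ 61. 120.  67.]
scene label_roll 0.2 [281.8, 197.8, 357.4, 314.6] [[0.494, -0.141, 0.012], [0.58, -0.04, 0.016], [0.663, 0.101, 0.061]] [149. 146. 153.]
scene dispenser 0.82 [279.4, 199.0, 360.5, 316.8] [[0.494, -0.141, 0.011], [0.579, -0.038, 0.016], [0.662, 0.107, 0.06]] [149. 146. 153.]
scene feed_lever 0.67 [278.7, 200.7, 358.6, 312.7] [[0.493, -0.142, 0.012], [0.579, -0.04, 0.016], [0.662, 0.101, 0.061]] [149. 146. 153.]
scene feed_lever 0.54 [312.4, 200.7, 326.2, 246.9] [[0.589, 0.02, 0.033], [0.615, 0.073, 0.037], [0.635, 0.119, 0.077]] [166. 151. 152.]
s
[... 2585 characters left out ...]
69]] [133. 131. 137.]
{'t': 0.8, 'q': array([-1.31398387e+00,  5.26571818e-02,  1.61289499e+00,  8.63745650e-06,
        1.47601458e+00, -1.19000891e-01]), 'dq': array([ 0.00016352,  0.0004726 , -0.0011398 , -0.00075587, -0.00325594,
       -0.00061308]), 'effort': array([ 5.31052556e-04, -3.93633127e+01, -3.70440531e+01, -1.09991163e-04,
        2.84008402e-04,  3.73649698e-07]), 'tool_pos': array([ 0.22939076, -0.58136124,  0.19703314]), 'tool_rot': array([3.08626798e+00, 5.86852413e-01, 1.62756590e-05]), 'contact_force': array([-1.00946771,  0.77464422, -0.19942805]), 'wrist_torque': array([-0.03178325, -0.01028927, -0.01251688]), 'grip_force': 0.0, 'opening': 0.08528032429489932} -0.0187
```

View pics/scene.png

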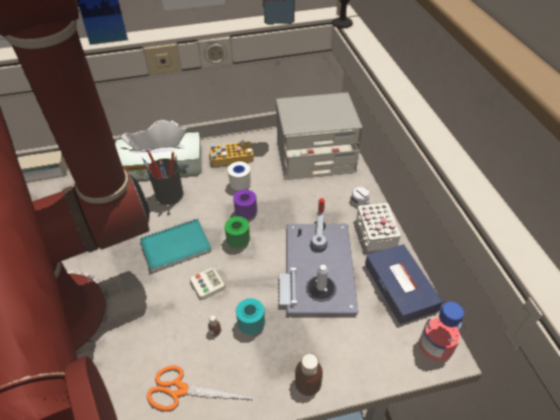

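View pics/side.png

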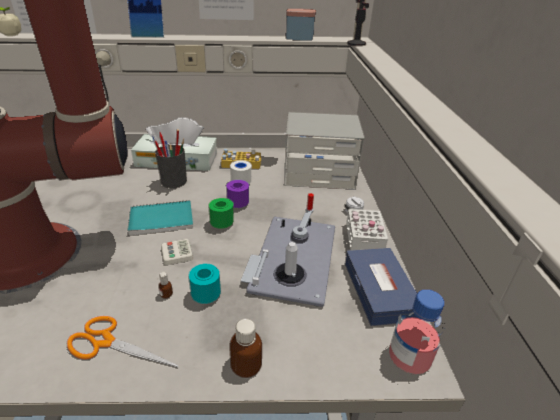

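The images show four rolls in the scene view: white (240,177), purple (245,204), green (237,232) and turquoise (250,317). The white one fits "white labels". The dispenser is at about (320,268), the spindle at (322,280) and the red lever grip at (321,205). The bottle is at (309,375) and the tube block at (231,154). I'll confirm the roll in a crop and measure it.

Run:
```python
from h import *
S={c:np.load(c+".npz") for c in["scene","side"]}
tiles=[]
for c,b in [("scene",(215,150,275,195)),("side",(215,150,275,195)),("scene",(275,190,365,320)),("side",(235,185,340,312))]:
    im=S[c]["image"][b[1]:b[3],b[0]:b[2]]; tiles.append(cv2.resize(im,(390,290),interpolation=cv2.INTER_CUBIC))
cv2.imwrite("pics/crop1.png",np.vstack([np.hstack(tiles[:2]),np.hstack(tiles[2:])])[...,::-1])
from scipy.optimize import least_squares
def fit(p,r): return least_squares(lambda c:np.hypot(p[:,0]-c[0],p[:,1]-c[1])-r,p[:,:2].mean(0)+[.01,.01],loss="soft_l1",f_scale=.001)
for c in S:
    w=S[c]["w"]; im=S[c]["image"].astype(int); cam=S[c]["cam_to_world"][:3,3]; print(c,"cam",cam.round(2))
    def box(x0,x1,y0,y1,z0,z1): 
        m=(w[...,0]>x0)&(w[...,0]<x1)&(w[...,1]>y0)&(w[...,1]<y1)&(w[...,2]>z0)&(w[...,2]<z1); return m
    m=box(.41,.51,.25,.335,.054,.064); p=w[m]; print("roll top",len(p),p.min(0).round(4),p.max(0).round(4),((p.min(0)+p.max(0))/2).round(4), cv2.minEnclosingCircle(p[:,:2].astype(np.float32)))
    m=box(.41,.51,.24,.335,.014,.05); p=w[m]; f=fit(p,.029); print("roll side",len(p),f.x.round(4),np.sqrt(f.cost/len(p)).round(4))
    m=box(.54,.66,-.13,.0,.04,.083); p=w[m]; f=fit(p,.0112); print("spindle",len(p),f.x.round(4),p[:,2].max().round(4),np.sqrt(f.cost/len(p)).round(4))
    m=box(.54,.66,-.15,.0,.08,.12);p=w[m];print(" spindle top",len(p),p.mean(0).round(4) if len(p) else "", p[:,2].max() if len(p) else "")
    m=box(.56,.68,.06,.16,.042,.085)&(im[...,0]>im[...,1]+30); p=w[m]; f=fit(p,.0075); print("grip",len(p),f.x.round(4),p[:,2].max().round(4),np.sqrt(f.cost/len(p)).round(4))
    m=box(.45,.72,-.17,.13,.013,.02); p=w[m]; print("plate",cv2.minAreaRect(p[:,:2].astype(np.float32)),np.median(p,0))
    m=box(.57,.66,0,.09,.03,.06); p=w[m]; print("lever",len(p),p.min(0).round(3),p.max(0).round(3)); 
    m=box(.46,.54,-.2,.1,.022,.045); p=w[m]; print("front",len(p),p.min(0).round(3),p.max(0).round(3));
```

```text
scene cam [ 0.36 -0.63  0.89]
roll top 225 [0.4326 0.2656 0.0541] [0.4885 0.3267 0.0621] [0.4606 0.2961 0.0581] ((0.4601735472679138, 0.29611194133758545), 0.03066331520676613)
roll side 250 [0.4607 0.2972] 0.0015
spindle 124 [ 0.5712 -0.0823] 0.0826 0.0005
 spindle top 88 [ 0.5691 -0.0873  0.0899] 0.09781049428063426
grip 82 [0.6305 0.1183] 0.0806 0.0009
plate ((0.6158763766288757, -0.029220208525657654), (0.2503103017807007, 0.24190062284469604), 75.6814193725586) [ 0.58259441 -0.03547309  0.01592004]
lever 231 [0.584 0.013 0.03 ] [0.631 0.089 0.044]
front 161 [ 0.497 -0.114  0.022] [ 0.539 -0.026  0.034]
side cam [ 0.5  -0.65  0.57]
roll top 176 [0.4291 0.268  0.0541] [0.4836 0.3263 0.0609] [0.4563 0.2971 0.0575] ((0.45631158351898193, 0.2981998026371002), 0.030637389048933983)
roll side 186 [0.4565 0.2993] 0.001
spindle 192 [ 0.5681 -0.0802] 0.0829 0.0005
 spindle top 111 [ 0.5674 -0.0857  0.0891] 0.09657958159713237
grip 90 [0.6276 0.1086] 0.0792 0.0013
plate ((0.5989294648170471, -0.017981112003326416), (0.2759813666343689, 0.23657339811325073), 83.84552001953125) [ 0.58640341 -0.04447939  0.01650943]
lever 212 [0.582 0.017 0.03 ] [0.626 0.088 0.044]
front 163 [ 0.494 -0.112  0.022] [ 0.524 -0.024  0.034]
```

View pics/crop1.png

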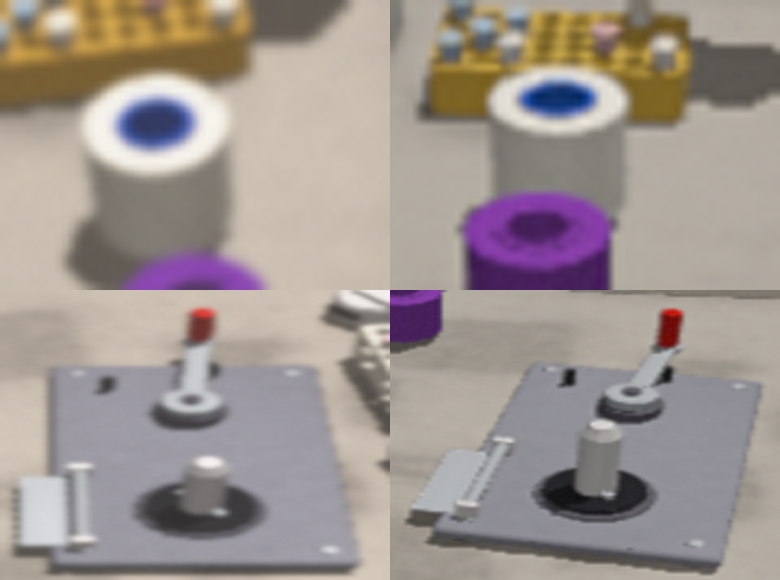

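Crop: the white roll with a blue bore is confirmed as the label roll, standing upright. The dogs show at the foot of the spindle.

```bash
cat >> h.py <<'E'
from scipy.spatial.transform import Rotation as R
def rows(target, yaw=None, step=.05, grip=85, vz=None):
    "rows from the measured pose to target xyz, tool x axis at yaw, tool down; prints flat list"
    o=ctrl.get_obs(); p=o["tool_pos"]; Rm=R.from_rotvec(o["tool_rot"])
    a0=np.arctan2(Rm.as_matrix()[1,0],Rm.as_matrix()[0,0]); yaw=a0 if yaw is None else yaw
    d=np.array(target)-p; dy=(yaw-a0+np.pi)%(2*np.pi)-np.pi
    n=int(max(np.ceil(np.linalg.norm(d)/step),np.ceil(abs(dy)/.095),1)); a=a0; out=[]
    for i in range(n):
        T=np.array([[np.cos(a),np.sin(a),0],[np.sin(a),-np.cos(a),0],[0,0,-1]])
        out.append(np.r_[(T.T@(d/n)/.06).round(3),0,0,round(-dy/n/.1,3),grip]); a+=dy/n
    print("yaw0",round(a0,3),"tilt",(Rm.as_matrix()[:,2]).round(4),"n",n); 
    for r in out: print(",".join(f"{x:g}" for x in r),end=", ")
    print()
E
python3 - <<'E'
from h import *
w=np.load("scene.npz")["w"]
for x in np.arange(.25,.7,.05):
    print(round(x,2),[ (lambda m: round(float(np.nanmax(w[...,2][m])),2) if m.any() else None)((abs(w[...,0]-x)<.025)&(abs(w[...,1]-y)<.025)) for y in np.arange(-.4,.51,.05)])
rows([.458,.290,.2],np.pi/2)
E
```

```text
0.25 [0.56, 0.56, 0.0, 0.01, 0.01, 0.0, 0.0, 0.65, 0.65, 0.61, 0.3, 0.02, 0.01, 0.14, 0.14, 0.14, 0.06, 0.34, 0.43]
0.3 [None, None, 0.0, 0.01, 0.01, 0.03, 0.03, 0.02, 0.02, 0.01, 0.02, 0.02, 0.01, 0.17, 0.13, 0.1, 0.06, 0.34, 0.35]
0.35 [None, None, 0.01, 0.01, 0.0, 0.06, 0.06, 0.02, 0.02, 0.02, 0.01, 0.02, 0.01, 0.0, 0.0, 0.06, 0.06, 0.34, 0.34]
0.4 [None, 0.0, 0.01, 0.01, 0.0, 0.06, 0.06, 0.0, 0.0, 0.03, 0.06, 0.06, 0.0, 0.0, 0.0, 0.01, 0.04, 0.34, 0.34]
0.45 [None, 0.0, 0.09, 0.1, 0.0, 0.06, 0.06, 0.01, 0.01, 0.06, 0.06, 0.06, 0.06, 0.06, 0.06, 0.06, 0.04, 0.34, 0.35]
0.5 [None, 0.0, 0.1, 0.1, 0.0, 0.02, 0.03, 0.03, 0.02, 0.02, 0.0, 0.06, 0.06, 0.06, 0.06, 0.0, 0.04, 0.34, 0.35]
0.55 [None, 0.0, 0.0, 0.01, 0.0, 0.02, 0.1, 0.03, 0.02, 0.03, 0.03, 0.01, 0.01, 0.01, 0.0, 0.0, 0.0, 0.34, 0.34]
0.6 [None, 0.0, 0.0, 0.0, 0.01, 0.02, 0.09, 0.03, 0.04, 0.04, 0.08, 0.01, 0.01, 0.1, 0.16, 0.16, 0.16, 0.38, 0.4]
0.65 [None, 0.0, 0.0, 0.0, 0.0, 0.02, 0.02, 0.02, 0.02, 0.02, 0.08, 0.01, 0.0, 0.16, 0.16, 0.16, 0.16, 0.4, 0.4]
yaw0 0.376 tilt [ 0. -0. -1.] n 19
0.467,-0.637,-0.003,0,0,-0.629,85, 0.506,-0.607,-0.003,0,0,-0.629,85, 0.543,-0.574,-0.003,0,0,-0.629,85, 0.578,-0.538,-0.003,0,0,-0.629,85, 0.611,-0.501,-0.003,0,0,-0.629,85, 0.641,-0.462,-0.003,0,0,-0.629,85, 0.669,-0.42,-0.003,0,0,-0.629,85, 0.694,-0.378,-0.003,0,0,-0.629,85, 0.717,-0.333,-0.003,0,0,-0.629,85, 0.736,-0.287,-0.003,0,0,-0.629,85, 0.753,-0.241,-0.003,0,0,-0.629,85, 0.766,-0.193,-0.003,0,0,-0.629,85, 0.777,-0.144,-0.003,0,0,-0.629,85, 0.784,-0.095,-0.003,0,0,-0.629,85, 0.789,-0.046,-0.003,0,0,-0.629,85, 0.79,0.004,-0.003,0,0,-0.629,85, 0.788,0.054,-0.003,0,0,-0.629,85, 0.783,0.103,-0.003,0,0,-0.629,85, 0.775,0.152,-0.003,0,0,-0.629,85,
```

jog_arm(commands=[0.47, -0.64, 0, 0, 0, -0.63, 85, 0.51, -0.61, 0, 0, 0, -0.63, 85, 0.54, -0.57, 0, 0, 0, -0.63, 85, 0.58, -0.54, 0, 0, 0, -0.63, 85, 0.61, -0.5, 0, 0, 0, -0.63, 85, 0.64, -0.46, 0, 0, 0, -0.63, 85, 0.67, -0.42, 0, 0, 0, -0.63, 85, 0.69, -0.38, 0, 0, 0, -0.63, 85, 0.72, -0.33, 0, 0, 0, -0.63, 85, 0.74, -0.29, 0, 0, 0, -0.63, 85, 0.75, -0.24, 0, 0, 0, -0.63, 85, 0.77, -0.19, 0, 0, 0, -0.63, 85, 0.78, -0.14, 0, 0, 0, -0.63, 85, 0.78, -0.1, 0, 0, 0, -0.63, 85, 0.79, -0.05, 0, 0, 0, -0.63, 85, 0.79, 0, 0, 0, 0, -0.63, 85, 0.79, 0.05, 0, 0, 0, -0.63, 85, 0.78, 0.1, 0, 0, 0, -0.63, 85, 0.78, 0.15, 0, 0, 0, -0.63, 85, 0, 0, 0, 0, 0, 0, 85])

```text
t: 3.3
tool_pos: [0.4566, 0.2931, 0.1967]
tool_rot: [-2.215, -2.227, 0.001]
contact_force: [-0.4, -0.9, 0.1]
opening: 0.0853
grip_force: 0.0
```

Run:
```python
from h import *
d=eyes.get_image("wrist"); w=cloud(d); save(d,"wrist1.png"); print(d["cam_to_world"].round(3))
o=ctrl.get_obs(); print(o["tool_pos"],o["contact_force"])
for r in nets.silhouettes("wrist","label_roll")[:4]:
    q=w[r["mask"]]; q=q[~np.isnan(q[:,0])]; t=q[(q[:,2]>.05)]
    print(round(r["p"],2),r["bbox"],d["image"][r["mask"]].mean(0).round(),len(t), cv2.minEnclosingCircle(t[:,:2].astype(np.float32)) if len(t) else "",np.median(t[:,2]) if len(t) else "")
```

```text
[[ 1.    -0.005 -0.     0.456]
 [ 0.005  0.947  0.323  0.377]
 [-0.001 -0.323  0.947  0.373]
 [ 0.     0.     0.     1.   ]]
[0.45643743 0.29175605 0.19665247] [ 0.13864367 -0.76914422 -0.28326837]
0.73 [257.5, 152.3, 307.9, 211.2] [170. 173. 179.] 1836 ((0.45789700746536255, 0.29843175411224365), 0.028998134657740593) 0.05711844576847802
0.6 [230.7, 291.7, 273.8, 350.4] [ 56. 121.  67.] 1264 ((0.41846853494644165, 0.10788797587156296), 0.029378466308116913) 0.05699457269035382
0.55 [319.3, 301.2, 385.0, 389.2] [125. 126. 131.] 18 ((0.47629544138908386, 0.30694228410720825), 0.004958299919962883) 0.31214353237813963
```

View pics/wrist1.png

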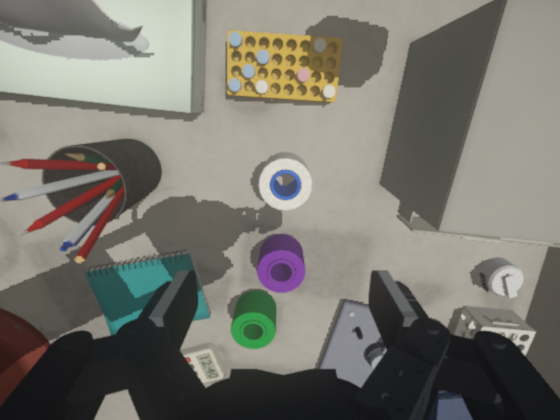

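The wrist picture shows the white roll at (285,184), with the purple and green rolls below it. Its measured centre is (0.458, 0.2985) with a 29 mm radius, which matches the size given. Descending to grasp it.

jog_arm(commands=[0.11, 0.03, 0, 0, 0, 0, 85, 0, 0, 0.7, 0, 0, 0, 85, 0, 0, 0.7, 0, 0, 0, 85, 0, 0, 0.7, 0, 0, 0, 85, 0, 0, 0.5, 0, 0, 0, 85, 0, 0, 0.42, 0, 0, 0, 85, 0, 0, 0, 0, 0, 0, 85, 0, 0, 0, 0, 0, 0, 45, 0, 0, 0, 0, 0, 0, 45, 0, 0, 0, 0, 0, 0, 45, 0, 0, 0, 0, 0, 0, 45, 0, 0, 0, 0, 0, 0, 45], newtons=25)

```text
t: 4.9
tool_pos: [0.4598, 0.2981, 0.0183]
tool_rot: [2.218, 2.223, 0.005]
contact_force: [-1.7, -1.2, 6.3]
opening: 0.0551
grip_force: 25.6
```

jog_arm(commands=[0, 0, -0.2, 0, 0, 0, 45, 0, 0, -0.7, 0, 0, 0, 45, 0, 0, -0.7, 0, 0, 0, 45, 0, 0, -0.7, 0, 0, 0, 45, 0, 0, 0, 0, 0, 0, 45, 0, 0, 0, 0, 0, 0, 45])

```text
t: 5.65
tool_pos: [0.4583, 0.2974, 0.154]
tool_rot: [2.219, 2.224, 0.001]
contact_force: [-0.1, -0.2, -1.4]
opening: 0.0449
grip_force: 0.0
```

Run:
```python
from h import *
o=ctrl.get_obs(); print({k:o[k] for k in["tool_pos","contact_force","opening","grip_force"]})
rows([.5697,-.0812,.158],np.pi/2,grip=45)
```

```text
{'tool_pos': array([0.45828828, 0.29741217, 0.15400985]), 'contact_force': array([-0.07715352, -0.2476309 , -1.38980575]), 'opening': 0.04487920092145228, 'grip_force': 0.0}
yaw0 1.573 tilt [ 4.e-04  2.e-04 -1.e+00] n 8
-0.789,0.231,-0.008,0,0,0.003,45, -0.789,0.231,-0.008,0,0,0.003,45, -0.789,0.231,-0.008,0,0,0.003,45, -0.789,0.231,-0.008,0,0,0.003,45, -0.789,0.231,-0.008,0,0,0.003,45, -0.789,0.232,-0.008,0,0,0.003,45, -0.789,0.232,-0.008,0,0,0.003,45, -0.789,0.232,-0.008,0,0,0.003,45,
```

Run:
```python
from h import *
ims=[]
for c in ["wrist","scene","side"]:
    d=eyes.get_image(c); w=cloud(d); ims.append(d["image"])
    for r in nets.silhouettes(c,"label_roll")[:5]:
        q=w[r["mask"]]; q=q[~np.isnan(q[:,0])]
        print(c,round(r["p"],2),np.array(r["bbox"]).round(),d["image"][r["mask"]].mean(0).round(),np.percentile(q,[3,50,97],axis=0).round(3).tolist() if len(q) else "")
a=cv2.resize(ims[0][100:310,190:470],(480,360)); b=cv2.resize(ims[2][130:250,180:340],(480,360)) ; b=b[:,:310]
cv2.imwrite("pics/slip.png",np.hstack([a,b])[...,::-1])
```

```text
wrist 0.77 [253. 253. 308. 318.] [106.  63. 129.] [[0.429, 0.17, 0.015], [0.454, 0.204, 0.056], [0.479, 0.221, 0.058]]
wrist 0.74 [252. 163. 310. 229.] [161. 165. 172.] [[0.432, 0.274, 0.015], [0.456, 0.299, 0.057], [0.481, 0.326, 0.059]]
wrist 0.58 [230. 313. 277. 372.] [ 37. 109.  54.] [[0.399, 0.095, 0.012], [0.422, 0.127, 0.049], [0.445, 0.136, 0.058]]
scene 0.89 [223. 216. 250. 248.] [ 55. 114.  61.] [[0.395, 0.077, 0.014], [0.421, 0.09, 0.052], [0.446, 0.127, 0.06]]
scene 0.88 [231. 161. 252. 191.] [146. 143. 146.] [[0.432, 0.266, 0.008], [0.457, 0.279, 0.049], [0.483, 0.322, 0.06]]
scene 0.73 [237. 297. 264. 334.] [ 62. 137. 133.] [[0.381, -0.152, 0.011], [0.407, -0.135, 0.055], [0.433, -0.099, 0.06]]
scene 0.66 [232. 189. 256. 217.] [ 96.  60. 116.] [[0.43, 0.162, 0.012], [0.456, 0.175, 0.051], [0.481, 0.214, 0.06]]
side 0.95 [229. 161. 251. 182.] [139. 139. 144.] [[0.43, 0.268, 0.022], [0.457, 0.281, 0.052], [0.483, 0.319, 0.06]]
side 0.95 [207. 197. 237. 227.] [ 30. 107.  51.] [[0.384, 0.078, 0.001], [0.417, 0.089, 0.047], [0.443, 0.136, 0.06]]
side 0.92 [226. 178. 251. 208.] [ 89.  43. 113.] [[0.428, 0.164, 0.015], [0.456, 0.173, 0.049], [0.478, 0.209, 0.06]]
side 0.63 [187. 264. 219. 306.] [  9. 122. 121.] [[0.38, -0.15, 0.012], [0.407, -0.138, 0.051], [0.432, -0.101, 0.06]]
```

View pics/slip.png

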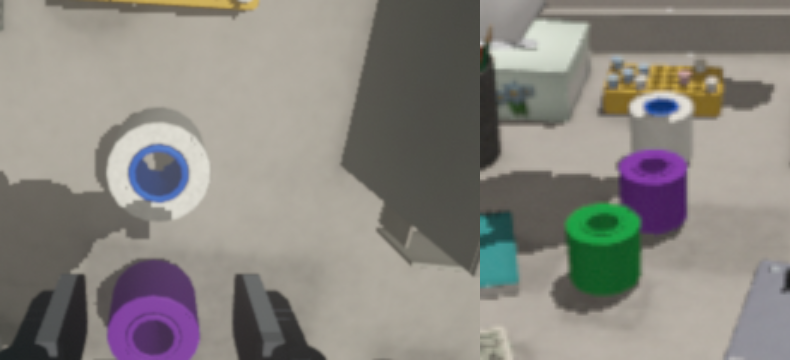

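The roll was left standing where it was, in the wrist crop at (158,170), upright. The grip slipped, so I'll retry with more force and check in small steps.

jog_arm(commands=[0.03, -0.02, 0, 0, 0, 0, 85, 0, 0, 0, 0, 0, 0, 85, 0, 0, 0, 0, 0, 0, 85, 0, 0, 0.6, 0, 0, 0, 85, 0, 0, 0.6, 0, 0, 0, 85, 0, 0, 0.6, 0, 0, 0, 85, 0, 0, 0.5, 0, 0, 0, 85, 0, 0, 0, 0, 0, 0, 85], newtons=60)

```text
t: 6.95
tool_pos: [0.4548, 0.2981, 0.013]
tool_rot: [-2.218, -2.222, 0.009]
contact_force: [0.4, -1.3, 0.2]
opening: 0.0854
grip_force: 0.0
```

jog_arm(commands=[0, 0, 0, 0, 0, 0, 50, 0, 0, 0, 0, 0, 0, 50, 0, 0, 0, 0, 0, 0, 50, 0, 0, 0, 0, 0, 0, 50, 0, 0, 0, 0, 0, 0, 50, 0, 0, 0, 0, 0, 0, 50])

```text
t: 7.7
tool_pos: [0.46, 0.3003, 0.0188]
tool_rot: [2.217, 2.222, 0.009]
contact_force: [2.1, -0.6, 5.7]
opening: 0.0499
grip_force: 4.1
```

jog_arm(commands=[0, 0, -0.05, 0, 0, 0, 50, 0, 0, -0.05, 0, 0, 0, 50, 0, 0, -0.1, 0, 0, 0, 50, 0, 0, 0, 0, 0, 0, 50])

```text
t: 8.2
tool_pos: [0.4575, 0.2994, 0.0283]
tool_rot: [2.219, 2.223, 0.001]
contact_force: [0.1, 0.1, 0.5]
opening: 0.0497
grip_force: 0.0
```

Run:
```python
from h import *
ims=[]
for c in ["wrist","scene","side"]:
    d=eyes.get_image(c); w=cloud(d); ims.append(d["image"])
a=cv2.resize(ims[0][100:420,120:460],(400,376)); b=cv2.resize(ims[2][80:220,150:290],(376,376))
cv2.imwrite("pics/now.png",np.hstack([a,b])[...,::-1])
```

```text
(no output)
```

View pics/now.png

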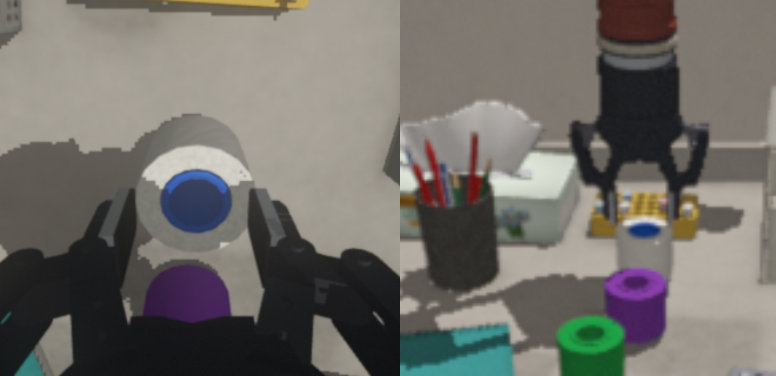

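The wrist crop shows the roll at (195,200) between the fingers. In the side crop the fingertips end near the roll's top, at (645,215). I'll measure the tips and the roll in depth.

Run:
```python
from h import *
o=ctrl.get_obs(); print(o["tool_pos"],o["opening"])
for c in ["wrist","scene","side"]:
    d=eyes.get_image(c); w=cloud(d)
    for r in nets.silhouettes(c,"label_roll")[:5]:
        im=d["image"][r["mask"]].mean(0)
        if im.min()<120 or r["p"]<.4: continue
        q=w[r["mask"]]; q=q[~np.isnan(q[:,0])]; q=q[q[:,2]<.08]; t=q[q[:,2]>.05]
        print(c,round(r["p"],2),np.array(r["bbox"]).round(),cv2.minEnclosingCircle(t[:,:2].astype(np.float32)),np.percentile(t[:,2],[2,50,98]).round(4))
    g=d["image"].astype(int); m=(w[...,0]>.38)&(w[...,0]<.54)&(w[...,1]>.24)&(w[...,1]<.37)&(w[...,2]>.02)&(w[...,2]<.14)&(g.max(-1)<110)&(g.max(-1)-g.min(-1)<25)
    for lo in np.arange(.02,.14,.02):
        q=w[m&(w[...,2]>=lo)&(w[...,2]<lo+.02)]
        if len(q): 
            L=q[q[:,0]<.458]; Rr=q[q[:,0]>.458]
            print(c,round(lo,2),len(L),len(Rr),[np.percentile(s,[3,97],axis=0).round(3).tolist() for s in(L,Rr) if len(s)])
```

```text
[0.45703822 0.29919291 0.0276397 ] 0.04993208820273199
wrist 0.02 139 0 [[[0.431, 0.306, 0.021], [0.443, 0.321, 0.039]]]
wrist 0.04 228 70 [[[0.43, 0.281, 0.041], [0.454, 0.32, 0.058]], [[0.46, 0.28, 0.055], [0.485, 0.305, 0.058]]]
wrist 0.06 497 484 [[[0.419, 0.29, 0.065], [0.432, 0.311, 0.08]], [[0.481, 0.291, 0.066], [0.494, 0.311, 0.08]]]
wrist 0.08 1058 1049 [[[0.419, 0.29, 0.081], [0.432, 0.311, 0.099]], [[0.481, 0.29, 0.081], [0.495, 0.311, 0.099]]]
wrist 0.1 3651 3687 [[[0.401, 0.292, 0.101], [0.431, 0.313, 0.12]], [[0.482, 0.292, 0.101], [0.512, 0.313, 0.12]]]
wrist 0.12 7266 7174 [[[0.397, 0.291, 0.12], [0.453, 0.317, 0.14]], [[0.463, 0.29, 0.12], [0.516, 0.317, 0.14]]]
scene 0.69 [231. 163. 253. 194.] ((0.45830050110816956, 0.2698178291320801), 0.054304204881191254) [0.0503 0.0569 0.0606]
scene 0.04 5 6 [[[0.445, 0.282, 0.055], [0.451, 0.295, 0.06]], [[0.465, 0.281, 0.055], [0.478, 0.297, 0.058]]]
scene 0.06 13 14 [[[0.422, 0.288, 0.071], [0.432, 0.293, 0.078]], [[0.47, 0.28, 0.064], [0.494, 0.295, 0.079]]]
scene 0.08 27 30 [[[0.421, 0.285, 0.083], [0.433, 0.294, 0.099]], 
[... 193 characters left out ...]
.12], [0.436, 0.305, 0.138]], [[0.474, 0.28, 0.12], [0.518, 0.308, 0.14]]]
side 0.94 [229. 161. 251. 184.] ((0.4589069187641144, 0.2953081727027893), 0.030524136498570442) [0.0503 0.0576 0.0603]
side 0.02 1 0 [[[0.434, 0.282, 0.021], [0.434, 0.282, 0.021]]]
side 0.06 13 11 [[[0.418, 0.287, 0.07], [0.43, 0.297, 0.08]], [[0.484, 0.288, 0.071], [0.491, 0.295, 0.08]]]
side 0.08 34 30 [[[0.417, 0.286, 0.082], [0.43, 0.305, 0.099]], [[0.481, 0.287, 0.081], [0.492, 0.296, 0.099]]]
side 0.1 59 58 [[[0.403, 0.285, 0.101], [0.429, 0.304, 0.12]], [[0.483, 0.286, 0.102], [0.51, 0.306, 0.119]]]
side 0.12 98 100 [[[0.396, 0.283, 0.12], [0.445, 0.31, 0.139]], [[0.461, 0.282, 0.121], [0.513, 0.311, 0.139]]]
```

The depth data shows why it slipped. The real fingertips are about 37 mm above the reported TCP (tips at z≈0.065 with 0.028 reported), so I only pinched the top rim. I'll go about 43 mm lower, in steps, watching for contact.

jog_arm(commands=[0, 0, -0.1, 0, 0, 0, 85, 0, 0, 0, 0, 0, 0, 85, 0, 0, 0, 0, 0, 0, 85, 0, 0, 0.3, 0, 0, 0, 85, 0, 0, 0.3, 0, 0, 0, 85, 0, 0, 0.2, 0, 0, 0, 85, 0, 0, 0, 0, 0, 0, 85], newtons=35)

```text
t: 9.52
tool_pos: [0.4557, 0.2985, -0.0164]
tool_rot: [-2.218, -2.223, 0.006]
contact_force: [-0.3, -0.6, -0.1]
opening: 0.0851
grip_force: 0.0
```

Run:
```python
from h import *
o=ctrl.get_obs(); print(o["tool_pos"],o["opening"],o["contact_force"])
d=eyes.get_image("wrist"); w=cloud(d)
r=[r for r in nets.silhouettes("wrist","label_roll") if d["image"][r["mask"]].mean(0).min()>110]
for r in r[:2]:
    q=w[r["mask"]]; q=q[(q[:,2]>.05)&(q[:,2]<.07)]; print(r["p"],len(q),cv2.minEnclosingCircle(q[:,:2].astype(np.float32)))
g=d["image"].astype(int); m=(g.max(-1)<110)&(g.max(-1)-g.min(-1)<25)&(w[...,1]>.26)&(w[...,1]<.34)
for s in [(.38,.43),(.485,.54)]:
    q=w[m&(w[...,0]>s[0])&(w[...,0]<s[1])&(w[...,2]>.01)&(w[...,2]<.2)]; print(np.histogram(q[:,2],np.arange(.01,.12,.01))[0], np.median(q[(q[:,2]<.09)],0))
```

```text
[ 0.45566787  0.2984768  -0.01637406] 0.08512103591810365 [-0.34287411 -0.56890428 -0.09069686]
[   0    5  378  665  835  828 1342 5034 3632 2611] [0.40201989 0.3061159  0.0815419 ]
[   0    5  387  656  810  827 1451 5042 3331 1791] [0.50931811 0.30629097 0.08122708]
```

jog_arm(commands=[0, 0, 0, 0, 0, 0, 45, 0, 0, 0, 0, 0, 0, 45, 0, 0, 0, 0, 0, 0, 45, 0, 0, 0, 0, 0, 0, 45, 0, 0, 0, 0, 0, 0, 45])

```text
t: 10.25
tool_pos: [0.4581, 0.2996, -0.0131]
tool_rot: [2.219, 2.223, 0.003]
contact_force: [0.1, -0.5, 5.6]
opening: 0.0574
grip_force: 37.7
```

jog_arm(commands=[0, 0, -0.1, 0, 0, 0, 45, 0, 0, -0.1, 0, 0, 0, 45, 0, 0, -0.3, 0, 0, 0, 45, 0, 0, 0, 0, 0, 0, 45, 0, 0, 0, 0, 0, 0, 45])

```text
t: 10.88
tool_pos: [0.4574, 0.2993, 0.0162]
tool_rot: [2.219, 2.223, 0.001]
contact_force: [-0.6, -0.0, -1.9]
opening: 0.0571
grip_force: 37.6
```

jog_arm(commands=[0, 0, -0.65, 0, 0, 0, 45, 0, 0, -0.65, 0, 0, 0, 45, 0, 0, -0.62, 0, 0, 0, 45, -0.4, 0.12, 0, 0, 0, 0, 45, -0.79, 0.23, 0, 0, 0, 0, 45, -0.79, 0.23, 0, 0, 0, 0, 45, -0.79, 0.23, 0, 0, 0, 0, 45, -0.79, 0.23, 0, 0, 0, 0, 45, -0.79, 0.23, 0, 0, 0, 0, 45, -0.79, 0.23, 0, 0, 0, 0, 45, -0.79, 0.23, 0, 0, 0, 0, 45, -0.42, 0.13, 0, 0, 0, 0, 45, 0, 0, 0, 0, 0, 0, 45, 0, 0, 0, 0, 0, 0, 45])

```text
t: 12.62
tool_pos: [0.569, -0.0809, 0.1303]
tool_rot: [-2.218, -2.223, 0.001]
contact_force: [-0.9, -0.0, 0.0]
opening: 0.0571
grip_force: 38.1
```

Run:
```python
from h import *
o=ctrl.get_obs(); print(o["tool_pos"],o["opening"],o["contact_force"],o["q"].round(2))
ims=[]
for c in ["wrist","scene","side"]:
    d=eyes.get_image(c); w=cloud(d); ims.append(d["image"]); np.savez(c+"2.npz",w=w,**d)
    for r in nets.silhouettes(c,"label_roll"):
        im=d["image"][r["mask"]].mean(0)
        if r["p"]<.3: continue
        q=w[r["mask"]]; q=q[(q[:,2]>.12)]
        if len(q)<20: continue
        t=q[q[:,2]>np.percentile(q[:,2],90)-.004]
        print(c,round(r["p"],2),np.array(r["bbox"]).round(),im.round(),np.percentile(q,[2,50,98],axis=0).round(4).tolist())
b=ims[2][130:330,190:370]; s=ims[1][130:330,240:400]
cv2.imwrite("pics/hover.png",np.hstack([cv2.resize(ims[0],(400,300)),cv2.resize(b,(270,300))])[...,::-1])
```

```text
[ 0.56899032 -0.08085455  0.13031355] 0.057050289883293 [-0.94415597 -0.03206321  0.04665321] [-0.27 -0.01  1.79  0.    1.36 -0.27]
wrist 0.69 [216. 221. 350. 373.] [125. 128. 132.] [[0.5433, -0.1066, 0.1585], [0.5686, -0.0735, 0.1999], [0.5938, -0.0547, 0.2018]]
scene 0.85 [311. 224. 344. 261.] [134. 132. 137.] [[0.5436, -0.1134, 0.1548], [0.5699, -0.1003, 0.1953], [0.5969, -0.0648, 0.2038]]
side 0.92 [279. 188. 313. 233.] [127. 128. 131.] [[0.5415, -0.1116, 0.1556], [0.5667, -0.1024, 0.1915], [0.5938, -0.0617, 0.2037]]
```

View pics/hover.png

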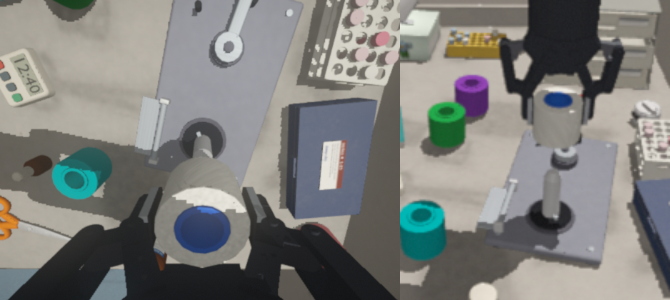

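The hover picture shows the roll held upright, at wrist (202,228), with the spindle just behind it in the view at (203,145). The side crop agrees. I'll compare the roll and spindle axes in the same cameras.

Run:
```python
from h import *
from scipy.optimize import least_squares
def fit(p,r): 
    f=least_squares(lambda c:np.hypot(p[:,0]-c[0],p[:,1]-c[1])-r,p[:,:2].mean(0)+[0,.01],loss="soft_l1",f_scale=.001); return f.x.round(4),len(p),np.sqrt(f.cost/len(p)).round(4)
for c in ["scene","side"]:
    d=np.load(c+"2.npz"); w=d["w"]; g=d["image"].astype(int)
    br=(g.max(-1)>70)&(g.max(-1)-g.min(-1)<30)
    box=lambda x0,x1,y0,y1,z0,z1:(w[...,0]>x0)&(w[...,0]<x1)&(w[...,1]>y0)&(w[...,1]<y1)&(w[...,2]>z0)&(w[...,2]<z1)
    print(c,"roll",fit(w[box(.52,.62,-.13,-.05,.155,.197)&br],.029),"spindle",fit(w[box(.53,.61,-.13,-.05,.04,.084)],.0112))
    m=box(.53,.61,-.13,-.05,.155,.197)&br; p=w[m]
    lo=p[p[:,2]<.17]; hi=p[p[:,2]>.18]; print(" tilt lo/hi",fit(lo,.029),fit(hi,.029))
# lever, plate in wrist
d=np.load("wrist2.npz"); w=d["w"]; g=d["image"].astype(int)
box=lambda x0,x1,y0,y1,z0,z1:(w[...,0]>x0)&(w[...,0]<x1)&(w[...,1]>y0)&(w[...,1]<y1)&(w[...,2]>z0)&(w[...,2]<z1)
red=box(.56,.70,.05,.2,.03,.09)&(g[...,0]>g[...,1]+40); p=w[red]; print("red",len(p), p.min(0).round(4),p.max(0).round(4)) if red.any() else 0
lev=box(.56,.66,-.01,.14,.029,.08); p=w[lev]; print("lever",len(p),np.histogram(p[:,2],np.arange(.028,.082,.004))[0],p.min(0),p.max(0))
for zlo,zhi in((.03,.038),(.038,.05)):
    q=w[box(.56,.66,-.01,.14,zlo,zhi)]; print(zlo,len(q),cv2.minAreaRect(q[:,:2].astype(np.float32)) if len(q)>3 else "")
pl=w[box(.47,.70,-.03,.13,.012,.02)&(abs(g.max(-1)-g.min(-1))<40)];
```

```text
scene roll (array([ 0.571 , -0.0837]), 471, np.float64(0.0012)) spindle (array([ 0.5715, -0.0823]), 123, np.float64(0.0005))
 tilt lo/hi (array([ 0.5713, -0.0836]), 132, np.float64(0.0005)) (array([ 0.5708, -0.0838]), 203, np.float64(0.0011))
side roll (array([ 0.5679, -0.0817]), 748, np.float64(0.0009)) spindle (array([ 0.568 , -0.0801]), 198, np.float64(0.0005))
 tilt lo/hi (array([ 0.568 , -0.0817]), 219, np.float64(0.0004)) (array([ 0.568 , -0.0818]), 334, np.float64(0.001))
lever 2363 [  43 1008 1135  177    0    0    0    0    0    0    0    0    0] [0.56061769 0.01893428 0.02904169] [0.62855892 0.08169807 0.04318386]
0.03 2038 ((0.5948233008384705, 0.05018504709005356), (0.06798379868268967, 0.06255386024713516), 0.47203895449638367)
0.038 317 ((0.5979095101356506, 0.0347638800740242), (0.028599083423614502, 0.02885155752301216), 55.96436309814453)
```

jog_arm(commands=[0.025, 0.005, 0.3, 0, 0, 0, 45, 0, 0, 0.4, 0, 0, 0, 45, 0, 0, 0, 0, 0, 0, 45, 0, 0, 0.1, 0, 0, 0, 45, 0, 0, 0.1, 0, 0, 0, 45, 0, 0, 0.1, 0, 0, 0, 45])

```text
t: 13.68
tool_pos: [0.5703, -0.0801, 0.0712]
tool_rot: [2.219, 2.223, 0.001]
contact_force: [0.5, -0.2, -1.3]
opening: 0.0569
grip_force: 38.1
```

jog_arm(commands=[0, 0, 0.1, 0, 0, 0, 45, 0, 0, 0.1, 0, 0, 0, 45, 0, 0, 0, 0, 0, 0, 45])

```text
t: 14.05
tool_pos: [0.5693, -0.0799, 0.0582]
tool_rot: [-2.218, -2.223, 0.001]
contact_force: [-1.4, -0.0, -2.0]
opening: 0.0574
grip_force: 38.1
```

jog_arm(commands=[0, 0, 0.15, 0, 0, 0, 45, 0, 0, 0.15, 0, 0, 0, 45, 0, 0, 0.15, 0, 0, 0, 45, 0, 0, 0.1, 0, 0, 0, 45, 0, 0, 0, 0, 0, 0, 45])

```text
t: 14.68
tool_pos: [0.5693, -0.0799, 0.0251]
tool_rot: [-2.218, -2.223, 0.001]
contact_force: [-0.7, 0.1, -1.9]
opening: 0.0574
grip_force: 38.1
```

jog_arm(commands=[0, 0, 0.05, 0, 0, 0, 45, 0, 0, 0.05, 0, 0, 0, 45, 0, 0, 0.03, 0, 0, 0, 45, 0, 0, 0, 0, 0, 0, 45])

```text
t: 15.18
tool_pos: [0.5698, -0.08, 0.0181]
tool_rot: [-2.219, -2.224, 0.0]
contact_force: [-0.2, 0.1, -1.3]
opening: 0.0573
grip_force: 38.1
```

jog_arm(commands=[0, 0, 0.03, 0, 0, 0, 45, 0, 0, 0, 0, 0, 0, 45, 0, 0, 0.02, 0, 0, 0, 45, 0, 0, 0, 0, 0, 0, 45])

```text
t: 15.68
tool_pos: [0.5703, -0.0802, 0.0167]
tool_rot: [2.219, 2.223, 0.0]
contact_force: [-3.4, 0.5, 7.5]
opening: 0.0572
grip_force: 38.8
```

Contact on the dogs at z 0.017, as expected (6 mm too high). Turning slowly under a light press.

jog_arm(commands=[0, 0, 0, 0, 0, 0.5, 45, 0, 0, 0, 0, 0, 0.5, 45, 0, 0, 0, 0, 0, 0.5, 45, 0, 0, 0, 0, 0, 0.5, 45, 0, 0, 0, 0, 0, 0.5, 45, 0, 0, 0, 0, 0, 0.5, 45])

```text
t: 16.42
tool_pos: [0.5711, -0.0803, 0.0168]
tool_rot: [2.526, 1.864, 0.003]
contact_force: [-0.9, -0.5, 4.8]
opening: 0.0575
grip_force: 38.5
```

jog_arm(commands=[0, 0, 0, 0, 0, 0.5, 45, 0, 0, 0, 0, 0, 0.5, 45, 0, 0, 0, 0, 0, 0.5, 45, 0, 0, 0, 0, 0, 0.5, 45])

```text
t: 16.92
tool_pos: [0.5714, -0.0805, 0.0168]
tool_rot: [2.699, 1.602, 0.004]
contact_force: [0.4, -0.3, 5.0]
opening: 0.0571
grip_force: 38.5
```

jog_arm(commands=[0, 0, 0, 0, 0, 0.5, 45, 0, 0, 0, 0, 0, 0.5, 45, 0, 0, 0, 0, 0, 0.5, 45, 0, 0, 0, 0, 0, 0.5, 45])

```text
t: 17.42
tool_pos: [0.5714, -0.0805, 0.0167]
tool_rot: [2.846, 1.325, 0.004]
contact_force: [0.1, -0.6, 3.8]
opening: 0.0571
grip_force: 38.4
```

jog_arm(commands=[0, 0, 0, 0, 0, 0.5, 45, 0, 0, 0, 0, 0, 0.5, 45, 0, 0, 0, 0, 0, 0.5, 45, 0, 0, 0, 0, 0, 0.5, 45])

```text
t: 17.92
tool_pos: [0.5703, -0.0801, 0.0153]
tool_rot: [2.966, 1.034, 0.002]
contact_force: [0.1, -0.4, -0.9]
opening: 0.057
grip_force: 38.1
```

The roll dropped and the force went away, so the notches have been found. Lowering gently.

jog_arm(commands=[0, 0, 0.03, 0, 0, 0.2, 45, 0, 0, 0, 0, 0, 0, 45])

```text
t: 18.18
tool_pos: [0.57, -0.0799, 0.0131]
tool_rot: [-2.975, -1.008, -0.001]
contact_force: [1.4, 0.4, -1.4]
opening: 0.0574
grip_force: 38.2
```

jog_arm(commands=[0, 0, 0.03, 0, 0, 0, 45, 0, 0, 0.02, 0, 0, 0, 45, 0, 0, 0, 0, 0, 0, 45])

```text
t: 18.55
tool_pos: [0.5701, -0.08, 0.0109]
tool_rot: [-2.976, -1.007, -0.0]
contact_force: [-0.8, 1.3, 2.9]
opening: 0.0572
grip_force: 38.5
```

jog_arm(commands=[0, 0, 0.02, 0, 0, 0, 45, 0, 0, 0, 0, 0, 0, 45])

```text
t: 18.8
tool_pos: [0.5702, -0.0799, 0.0109]
tool_rot: [-2.975, -1.007, -0.0]
contact_force: [-4.4, 2.2, 9.7]
opening: 0.0574
grip_force: 39.1
```

jog_arm(commands=[0, 0, 0, 0, 0, 0, 85, 0, 0, 0, 0, 0, 0, 85, 0, 0, 0, 0, 0, 0, 85, 0, 0, -0.4, 0, 0, 0, 85, 0, 0, -0.7, 0, 0, 0, 85, 0, 0, -0.7, 0, 0, 0, 85, 0, 0, -0.7, 0, 0, 0, 85, 0, 0, 0, 0, 0, 0, 85])

```text
t: 19.8
tool_pos: [0.5726, -0.0808, 0.1641]
tool_rot: [2.971, 1.006, 0.011]
contact_force: [-1.1, -0.0, -0.9]
opening: 0.0849
grip_force: 0.0
```

Run:
```python
from h import *
from scipy.optimize import least_squares
def fit(p,r): 
    f=least_squares(lambda c:np.hypot(p[:,0]-c[0],p[:,1]-c[1])-r,p[:,:2].mean(0)+[0,.01],loss="soft_l1",f_scale=.001); return f.x.round(4),len(p),np.sqrt(f.cost/len(p)).round(4)
ims=[]
for c in ["scene","side","wrist"]:
    d=eyes.get_image(c); w=cloud(d); ims.append(d["image"]); np.savez(c+"3.npz",w=w,**d); g=d["image"].astype(int)
    box=lambda x0,x1,y0,y1,z0,z1:(w[...,0]>x0)&(w[...,0]<x1)&(w[...,1]>y0)&(w[...,1]<y1)&(w[...,2]>z0)&(w[...,2]<z1)
    p=w[box(.535,.605,-.12,-.045,.074,.089)]; print(c,"roll top z",np.median(p[:,2]).round(4),np.percentile(p,[2,98],axis=0).round(4).tolist())
    red=box(.56,.70,.05,.2,.04,.085)&(g[...,0]>g[...,1]+40); p=w[red]
    if len(p)>10: print(" red",fit(p[p[:,2]<.075],.0075),p.min(0).round(4),p.max(0).round(4), "top",p[p[:,2]>.074].mean(0).round(4))
    q=w[box(.56,.66,-.01,.07,.039,.05)]; print(" ring",len(q),cv2.minAreaRect(q[:,:2].astype(np.float32)) if len(q)>3 else "")
print(ctrl.get_obs()["tool_pos"])
cv2.imwrite("pics/home.png",np.hstack([cv2.resize(ims[0][180:330,265:375],(260,355)),cv2.resize(ims[2],(500,375))[:355]])[...,::-1])
```

```text
scene roll top z 0.0817 [[0.5433, -0.1108, 0.0752], [0.5952, -0.0581, 0.0873]]
 red (array([0.6315, 0.1181]), 17, np.float64(0.0008)) [0.6237 0.1095 0.0402] [0.6322 0.1172 0.057 ] top [nan nan nan]
 ring 38 ((0.5995809435844421, 0.03299607336521149), (0.025936158373951912, 0.027068663388490677), 39.08457946777344)
side roll top z 0.0822 [[0.5407, -0.1094, 0.0749], [0.593, -0.0557, 0.0879]]
 red (array([0.625 , 0.1077]), 35, np.float64(0.001)) [0.6207 0.1107 0.0403] [0.6337 0.1229 0.08  ] top [0.6229 0.1199 0.0778]
 ring 38 ((0.596458375453949, 0.03434734418988228), (0.027892228215932846, 0.024813231080770493), 44.302303314208984)
wrist roll top z 0.0812 [[0.5422, -0.1065, 0.0773], [0.5944, -0.0547, 0.0873]]
 red (array([0.6254, 0.106 ]), 143, np.float64(0.0005)) [0.6229 0.1116 0.0402] [0.6325 0.1148 0.0657] top [nan nan nan]
 ring 150 ((0.5973319411277771, 0.03574772924184799), (0.026161257177591324, 0.014706862159073353), 78.39895629882812)
[ 0.56908649 -0.07986664  0.15782964]<stdin>:11: RuntimeWarning: Mean of empty slice.
  ret = um.true_divide(
```

View pics/home.png

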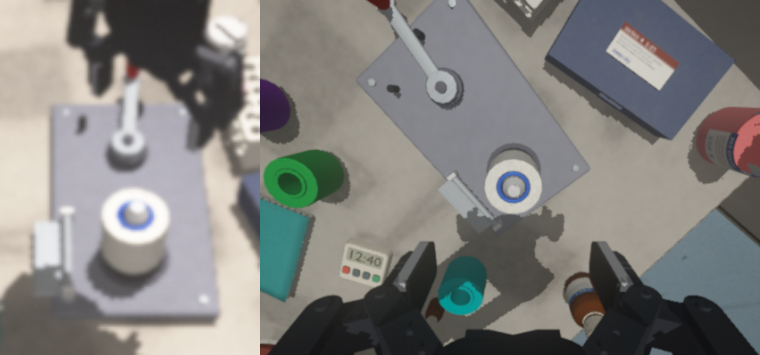

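The home picture shows the roll seated at scene crop (133,215), with the spindle tip proud of it. Its top is at z≈0.082, where a missed seat would give 0.088, so it is fully home. The lever pivot is at about (0.598,0.034) and the grip at about (0.628,0.118), 89 mm apart where 90 is given. The rest angle is about 1.23 rad.

Run:
```python
from h import *
rows([.628,.118,.12],1.228,grip=50)
```

```text
yaw0 0.653 tilt [-2.e-03  5.e-04 -1.e+00] n 7
0.398,-0.289,0.09,0,0,-0.822,50, 0.42,-0.255,0.09,0,0,-0.822,50, 0.44,-0.22,0.09,0,0,-0.822,50, 0.456,-0.183,0.09,0,0,-0.822,50, 0.47,-0.145,0.09,0,0,-0.822,50, 0.48,-0.106,0.09,0,0,-0.822,50, 0.487,-0.066,0.09,0,0,-0.822,50,
```

jog_arm(commands=[0.4, -0.29, 0.09, 0, 0, -0.82, 50, 0.42, -0.26, 0.09, 0, 0, -0.82, 50, 0.44, -0.22, 0.09, 0, 0, -0.82, 50, 0.46, -0.18, 0.09, 0, 0, -0.82, 50, 0.47, -0.15, 0.09, 0, 0, -0.82, 50, 0.48, -0.11, 0.09, 0, 0, -0.82, 50, 0.49, -0.07, 0.09, 0, 0, -0.82, 50, 0, 0, 0, 0, 0, 0, 50, 0, 0, 0, 0, 0, 0, 50])

```text
t: 21.08
tool_pos: [0.6276, 0.1182, 0.1198]
tool_rot: [-2.569, -1.807, 0.004]
contact_force: [0.2, -0.1, 0.5]
opening: 0.0501
grip_force: 0.0
```

Run:
```python
from h import *
from scipy.optimize import least_squares
d=eyes.get_image("wrist"); w=cloud(d); g=d["image"].astype(int); save(d,"lev.png")
box=lambda x0,x1,y0,y1,z0,z1:(w[...,0]>x0)&(w[...,0]<x1)&(w[...,1]>y0)&(w[...,1]<y1)&(w[...,2]>z0)&(w[...,2]<z1)
p=w[box(.56,.70,.05,.2,.03,.09)&(g[...,0]>g[...,1]+40)]; print("red",len(p),p.min(0).round(4),p.max(0).round(4))
t=p[p[:,2]>.074]; print("top",len(t),cv2.minEnclosingCircle(t[:,:2].astype(np.float32)) if len(t) else "")
s=p[p[:,2]<.074]; f=least_squares(lambda c:np.hypot(s[:,0]-c[0],s[:,1]-c[1])-.0075,s[:,:2].mean(0)+[-.002,-.006],loss="soft_l1",f_scale=.001); print("side",f.x,np.sqrt(f.cost/len(s)))
q=w[box(.56,.66,-.01,.07,.039,.05)]; print(" ring",len(q),cv2.minAreaRect(q[:,:2].astype(np.float32)) if len(q)>3 else "")
o=ctrl.get_obs(); print(o["tool_pos"],o["tool_rot"],o["opening"])
for lo,hi in((.1,.12),(.12,.14),(.14,.16),(.16,.18),(.18,.2)):
    q=w[box(.55,.72,.06,.18,lo,hi)]; print(lo,len(q),q.mean(0).round(3) if len(q) else "")
```

```text
red 444 [0.6214 0.1132 0.0392] [0.6355 0.1271 0.0792]
top 253 ((0.6284606456756592, 0.1197112500667572), 0.007244606036692858)
side [0.62809202 0.11934254] 0.00012511875073917448
 ring 108 ((0.5977343320846558, 0.03656567633152008), (0.024737445637583733, 0.01141397189348936), 83.13064575195312)
[0.62790176 0.11793643 0.12040715] [-2.56951338 -1.80659427  0.00267419] 0.04968652758229296
0.1 0 
0.12 0 
0.14 88 [0.628 0.118 0.158]
0.16 1676 [0.629 0.124 0.171]
0.18 2469 [0.63  0.124 0.19 ]
```

View pics/lev.png

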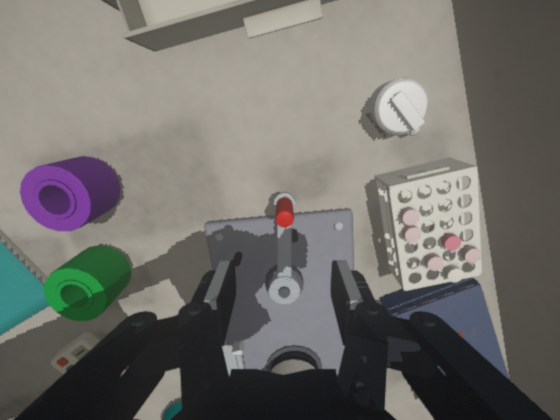

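The wrist view shows the red post at (285,212), measured at (0.6283,0.1195), on the closing plane between the fingers. Descending and gripping it.

jog_arm(commands=[0.02, 0, 0.5, 0, 0, 0, 50, 0, 0, 0.5, 0, 0, 0, 50, 0, 0, 0.5, 0, 0, 0, 50, 0, 0, 0.28, 0, 0, 0, 50, 0, 0, 0, 0, 0, 0, 50, 0, 0, 0, 0, 0, 0, 5, 0, 0, 0, 0, 0, 0, 5, 0, 0, 0, 0, 0, 0, 5, 0, 0, 0, 0, 0, 0, 5], newtons=35)

```text
t: 22.25
tool_pos: [0.6295, 0.1203, 0.0165]
tool_rot: [2.568, 1.809, 0.002]
contact_force: [-3.7, 0.4, 4.9]
opening: 0.0138
grip_force: 34.2
```

jog_arm(commands=[0, 0, 0, 0, 0, 0, 5, 0, 0, 0, 0, 0, 0, 5])

```text
t: 22.5
tool_pos: [0.6295, 0.1202, 0.0165]
tool_rot: [2.568, 1.809, 0.002]
contact_force: [-4.4, 0.3, 6.9]
opening: 0.0135
grip_force: 34.2
```

jog_arm(commands=[0, -0.075, 0, 0, 0, -0.5, 5, 0, -0.075, 0, 0, 0, -0.5, 5, 0, -0.075, 0, 0, 0, -0.5, 5, 0, -0.075, 0, 0, 0, -0.5, 5, -0.01, -0.075, 0, 0, 0, -0.5, 5, 0, -0.075, 0, 0, 0, -0.5, 5])

```text
t: 23.25
tool_pos: [0.6047, 0.1255, 0.0166]
tool_rot: [2.267, 2.171, 0.007]
contact_force: [2.2, 0.6, 2.0]
opening: 0.0137
grip_force: 34.2
```

jog_arm(commands=[-0.002, -0.075, 0, 0, 0, -0.5, 5, -0.002, -0.075, 0, 0, 0, -0.5, 5, -0.002, -0.075, 0, 0, 0, -0.5, 5, -0.002, -0.075, 0, 0, 0, -0.5, 5, -0.002, -0.075, 0, 0, 0, -0.5, 5, -0.002, -0.075, 0, 0, 0, -0.5, 5, -0.002, -0.075, 0, 0, 0, -0.5, 5, -0.002, -0.075, 0, 0, 0, -0.5, 5, -0.002, -0.075, 0, 0, 0, -0.5, 5, -0.002, -0.075, 0, 0, 0, -0.5, 5, 0, 0, 0, 0, 0, 0, 5, 0, 0, 0, 0, 0, 0, 5])

```text
t: 24.75
tool_pos: [0.5609, 0.1176, 0.0165]
tool_rot: [1.662, 2.663, 0.008]
contact_force: [0.7, 5.9, 2.1]
opening: 0.0141
grip_force: 34.3
```

Run:
```python
from h import *
o=ctrl.get_obs(); p=o["tool_pos"]; v=p[:2]-[.598,.0345]; print(p,np.hypot(*v),np.arctan2(v[1],v[0])-1.2285,o["contact_force"],o["opening"])
```

```text
[0.56091075 0.11757864 0.0165392 ] 0.09098171494801326 0.762182037482207 [0.66654228 5.86357402 2.10531078] 0.014056248857684755
```

jog_arm(commands=[-0.002, -0.075, 0, 0, 0, -0.5, 5, -0.002, -0.06, 0, 0, 0, -0.4, 5, 0, 0, 0, 0, 0, 0, 5])

```text
t: 25.12
tool_pos: [0.5544, 0.1143, 0.0166]
tool_rot: [1.541, 2.734, 0.011]
contact_force: [2.9, 7.0, 2.3]
opening: 0.0141
grip_force: 34.4
```

Run:
```python
from h import *
o=ctrl.get_obs(); p=o["tool_pos"]; v=p[:2]-[.598,.0345]; print(p,np.hypot(*v),np.arctan2(v[1],v[0])-1.2285,o["contact_force"],o["opening"])
```

```text
[0.55444657 0.11432816 0.01660145] 0.09093644076895363 0.841747286519773 [2.88981547 6.98906902 2.25284753] 0.014068820747926815
```

jog_arm(commands=[0, -0.05, 0, 0, 0, -0.3, 5, 0, 0, 0, 0, 0, 0, 5])

```text
t: 25.38
tool_pos: [0.5545, 0.1139, 0.0168]
tool_rot: [1.497, 2.753, 0.02]
contact_force: [12.8, 12.6, -6.0]
opening: 0.0135
grip_force: 34.4
```

At the end stop: the force rose and the angle is about 0.85. Easing it back slowly.

jog_arm(commands=[0, 0.05, 0, 0, 0, 0.3, 5, -0.002, 0.075, 0, 0, 0, 0.5, 5, -0.002, 0.075, 0, 0, 0, 0.5, 5, -0.002, 0.075, 0, 0, 0, 0.5, 5, -0.002, 0.075, 0, 0, 0, 0.5, 5, -0.002, 0.075, 0, 0, 0, 0.5, 5, -0.002, 0.075, 0, 0, 0, 0.5, 5, -0.002, 0.075, 0, 0, 0, 0.5, 5, -0.002, 0.075, 0, 0, 0, 0.5, 5, -0.002, 0.075, 0, 0, 0, 0.5, 5, -0.002, 0.075, 0, 0, 0, 0.5, 5, -0.002, 0.075, 0, 0, 0, 0.5, 5, -0.002, 0.075, 0, 0, 0, 0.5, 5, -0.002, 0.075, 0, 0, 0, 0.5, 5, 0, 0, 0, 0, 0, 0, 5])

```text
t: 27.25
tool_pos: [0.6108, 0.1246, 0.0166]
tool_rot: [2.331, 2.101, 0.007]
contact_force: [4.5, 0.7, 3.8]
opening: 0.0137
grip_force: 34.9
```

Run:
```python
from h import *
o=ctrl.get_obs(); p=o["tool_pos"]; v=p[:2]-[.598,.0345]; m=R.from_rotvec(o["tool_rot"]).as_matrix(); print(p,np.hypot(*v),np.arctan2(v[1],v[0])-1.2285,np.arctan2(m[1,0],m[0,0])-1.2285,o["contact_force"],o["opening"])
```

```text
[0.61083482 0.12457057 0.01656142] 0.0909804420120618 0.20075188033476654 0.238555986277591 [4.48033797 0.68192535 3.81467633] 0.013734272658028077
```

Angle is now about 0.20. Easing the rest of the way, to just against the stop.

jog_arm(commands=[-0.002, 0.075, 0, 0, 0, 0.5, 5, -0.002, 0.075, 0, 0, 0, 0.5, 5, -0.002, 0.075, 0, 0, 0, 0.5, 5, -0.002, 0.075, 0, 0, 0, 0.5, 5, 0, 0.02, 0, 0, 0, 0.2, 5, 0, 0, 0, 0, 0, 0, 5, 0, 0, 0, 0, 0, 0, 5])

```text
t: 28.12
tool_pos: [0.6288, 0.1202, 0.0166]
tool_rot: [2.547, 1.834, 0.006]
contact_force: [4.6, -1.3, 5.5]
opening: 0.0138
grip_force: 35.0
```

Run:
```python
from h import *
o=ctrl.get_obs(); p=o["tool_pos"]; v=p[:2]-[.598,.0345]; m=R.from_rotvec(o["tool_rot"]).as_matrix(); print(p,np.hypot(*v),np.arctan2(v[1],v[0])-1.2285,np.arctan2(m[1,0],m[0,0])-1.2285,o["contact_force"],o["opening"])
```

```text
[0.62884695 0.12019498 0.01655119] 0.09107779373794876 -0.003225773374487373 0.019446217762443263 [ 4.63843714 -1.27268673  5.47598241] 0.013837541379632466
```

Back at rest. Releasing and lifting clear, then a final check.

jog_arm(commands=[0, 0, 0, 0, 0, 0, 50, 0, 0, 0, 0, 0, 0, 50, 0, 0, 0, 0, 0, 0, 50, 0, 0, -0.3, 0, 0, 0, 50, 0, 0, -0.6, 0, 0, 0, 50, 0, 0, -0.6, 0, 0, 0, 50, 0, 0, -0.6, 0, 0, 0, 50, 0, 0, 0, 0, 0, 0, 50, 0, 0, 0, 0, 0, 0, 50])

```text
t: 29.25
tool_pos: [0.6265, 0.1206, 0.1408]
tool_rot: [-2.551, -1.834, -0.0]
contact_force: [-0.4, 0.7, -0.7]
opening: 0.0501
grip_force: 0.0
```

Run:
```python
from h import *
for c in ["scene","side","wrist"]:
    d=eyes.get_image(c); w=cloud(d); g=d["image"].astype(int)
    box=lambda x0,x1,y0,y1,z0,z1:(w[...,0]>x0)&(w[...,0]<x1)&(w[...,1]>y0)&(w[...,1]<y1)&(w[...,2]>z0)&(w[...,2]<z1)
    p=w[box(.535,.605,-.12,-.045,.074,.089)]; print(c,"roll top",np.median(p[:,2]).round(4) if len(p) else "",len(p))
    p=w[box(.5,.70,.05,.2,.05,.085)&(g[...,0]>g[...,1]+40)]; print(" red",len(p),np.percentile(p,[2,98],axis=0).round(4).tolist() if len(p) else "")
    for n in ["amber_bottle","tube_block"]:
        for r in nets.silhouettes(c,n)[:1]:
            q=w[r["mask"]]; print(" ",n,round(r["p"],2),np.nanmedian(q,0).round(3))
print(ctrl.get_obs()["tool_pos"],ctrl.get_obs()["opening"],ctrl.get_obs()["contact_force"])
```

```text
scene roll top 0.0817 487
 red 60 [[0.6241, 0.1094, 0.0519], [0.636, 0.1229, 0.0794]]
  amber_bottle 0.74 [ 0.484 -0.285  0.063]
  tube_block 0.64 [0.456 0.399 0.024]
side roll top 0.0822 497
 red 69 [[0.6214, 0.1119, 0.0511], [0.6336, 0.1242, 0.0792]]
  amber_bottle 0.57 [ 0.486 -0.285  0.06 ]
  tube_block 0.91 [0.455 0.393 0.025]
wrist roll top  0
 red 328 [[0.6228, 0.1143, 0.0515], [0.6354, 0.1269, 0.0782]]
  amber_bottle 0.44 [0.611 0.07  0.037]
[0.62654798 0.12057371 0.14009924] 0.04977125320499035 [ 0.09902137  0.32820081 -0.3361715 ]
```

The roll is home, the lever is at rest, the bystanders are unmoved and the gripper is clear. Handing in.

```bash
python3 -c "
from station import job
print(job.finish_job())"
```

```text
the job is handed in; nothing more can be done
None
```

I handed the job in at about 30 s of the 69 s limit, and no verdict came back: by the cameras the roll is fully home on the dogs, the lever was pulled to its end stop and eased back to rest, and the bottle and tube block have not moved. The first two grasps slipped off the roll's top rim because the real fingertips sit about 37 mm above the reported TCP, but the roll stayed standing in its place.

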